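Set the vial chute to its slope with the angle gauge and hold it there

TASK

The clamp knob of the vial chute is slack. Stand the angle gauge upright on the chute's bed between the rails, over the pivot and with its dial facing you, and let go of it; then take the chute by the grip plate at its closed end and tip it until the gauge's swinging pointer settles on the set mark of its bezel. Finish while still holding the chute by that grip plate, steady, with the pointer at rest on the mark, so that a colleague can tighten the knob; leave the vials and the small carton alone.

Things in the scene. Friction and masses are not known exactly. Their poses are not given: they have to be found in the camera images.
- gauge: the loose angle gauge, about 0.37 kg: an aluminium foot 100 mm long (y), 34 mm thick (x) and 14 mm high, on it a round black case of 76 mm diameter with a white dial on its -x face, on top a ribbed black lug. Total height 128 mm. Origin: centre of the foot's underside; z up, -x is the way the dial faces, y along the foot
- gauge_lug (a point): grasp point in the gauge's lug, 116 mm above the foot's underside; the lug is 22 mm thick (x), 36 mm wide (y) and reaches from the case (94 mm) to 128 mm up. The case below it is wider than the lug: fingertips must stay above 95 mm
- gauge_dial (a point): centre of the dial, on its face, 56 mm above the foot's underside; axes as the gauge
- pointer (a joint): the gauge's weighted black pointer, free to swing like a pendulum: its needle settles straight up (about 3 Hz, swings die out in about 1 s). Value: angle from the dial's zero line (straight up the gauge) to the needle, rad, positive anticlockwise (towards the gauge's +y) as seen by one who faces the dial; at rest it equals the gauge's tilt, positive when the +y end of its foot is up
- pointer_tip (a point): tip of the pointer's needle, 28 mm from the dial's centre; its z points from the dial's centre to the tip
- set_mark (a joint): the gauge's knurled bezel ring, stiff, already set: the angle of its dark pointed set mark from the dial's zero line, rad, same sense as the pointer. It differs from run to run, +0.04 to +0.38. The slope is right when pointer and set_mark read the same
- mark_tip (a point): inner tip of the set mark, 28 mm from the dial's centre; its z points from the dial's centre to the mark
- chute (a joint): tilt of the chute on its pivot, rad; 0 is level, positive when the grip end (+y) is up. It goes from -0.12 (resting on its stop, where it starts and where it sinks back when let go) to 0.44. The weight to be lifted at the grip is about 2 to 4 N; it turns easily
- chute_bed (a point): middle of the top of the chute's bed, 25 mm above the pivot and straight over it; x across the chute, y along it towards the grip end, z square to the bed (it tilts with the chute). The chute is an aluminium channel 350 mm long; bed 42 mm wide between two rails 14 mm high; when level the bed is 140 mm above the table
- chute_grip (a point): point in the black grip plate outside the chute's closed end (+y), 202 mm along the chute from the pivot and 34 mm above the level of the bed; the plate is 14 mm thick (x), 34 mm long (y) and rises 50 mm above the bed level (16 mm above this point). Axes tilt with the chute
- chute_pivot (a point): the pivot axis of the chute, along x, 115 mm above the table on a fixed forked stand with a grey base plate 120 x 150 mm
- vial_2: bystander: small white vial, 19 mm diameter, 38 mm high, standing; origin under its centre
- vial_3: bystander: a second such vial
- carton: bystander: small carton, 91 x 53 mm, 36 mm high; origin under its centre
There are look-alikes about, which are no part of the job. What is shaped like the gauge but blue is not meant.

How it is judged (in metres and radians):
On the way:
1. the gauge stands on the chute's bed over the pivot, dial to the front, and has been let go (x of gauge in the frame of chute_bed between -0.008 and 0.008 m and y of gauge in the frame of chute_bed between -0.06 and 0.06 m and z of gauge in the frame of chute_bed below 0.005 m and x of gauge_dial in the frame of chute_bed below 0 m and angle between the z axis of gauge and the z axis of chute_bed, either way round below 0.06 rad and contact force between the fingers and gauge below 0.1 N), for 0.3 s.
At the end, for the whole second after the job is handed in: Gauge flat on the chute bed within 60 mm of its middle (8 mm across), dial to the front, untouched; pointer at rest within 0.045 rad of the set mark; chute still, held by the fingers at the grip plate (over 2 N, TCP within 40 mm of the grip point) (all of step 1 and contact force between the arm and gauge below 0.1 N and angle between the z axis of pointer_tip and the z axis of mark_tip, either way round below 0.045 rad and velocity of joint pointer between -0.15 and 0.15 rad/s and velocity of joint chute between -0.03 and 0.03 rad/s and contact force between the fingers and chute above 2 N and distance between the grasp point and chute_grip below 0.04 m); the arm keeps its last pose, push and grip.
It fails at once if a vial or the carton was shifted by more than 20 mm or a vial tipped over (distance of any of vial_2, vial_3, carton from where it was at the start of the episode above 0.02 m or angle between any of vial_2, vial_3's own z axis and vertical above 0.5 rad).
It fails at once if the gauge fell over (angle between gauge's own z axis and vertical above 1 rad).
It also fails if it takes over 51 s, if anything falls off the work surface, if the arm or the gripper's body presses on something with over 40 N, if the wrist force passes 120 N, or if a joint passes its speed limit or range.

ROBOT

A 6-joint arm with a two-finger parallel gripper is mounted at the origin on the work surface; the furniture and walls round the work are solid. World frame = base frame: x ahead of the robot, y to its left, z up, the work surface at z = 0. Lengths are in mm, angles in rad, forces in N, time in s.
With the tool pointing down it reaches from about 300 to 775 mm from the base axis. Payload 14.6 kg.
Tool frame: the origin (TCP) lies between the finger pads, 19 mm behind the fingertips; this is the grasp point; z points along the fingers, y is the line along which they close (so a half turn about z gives the same grasp; the last joint's range is limited). The gripper opens to 94 mm and grips with 3 to 60 N. Pads are 16 mm wide; open, the fingers measure 119 mm over their backs; the gripper's body (75 mm by 177 mm) begins 78 mm behind the grasp point.
Start: joints at [-1.306, 0.3, 1.521, -0, 1.321, -0.067], TCP at [179.153, -519.994, 224.246] pointing down, gripper open.
Joint ranges: [-3.03, 3.03], [-0.79, 2.21], [0.23, 2.52], [-1.04, 4.18], [0, 3.07], [-2.55, 2.55]. Speed limits (rad/s): [2.22, 2.22, 2.57, 3.14, 3.14, 3.14].

INTERFACE

Orientations are given as [roll, pitch, yaw] about the fixed x, y, z axes, in that order (R = Rz(yaw) Ry(pitch) Rx(roll)).
In Python, from cell import manip gives the robot as it stands.
- The arm moves only by the shell command python3 -m creep 'ROWS' [OPENING] [FORCE]. ROWS is text: rows parted by semicolons, each of 6 numbers parted by spaces: the shift along the tool's x, y, z normalised to -1 to 1, where 1 is 4 cm, then the turn, a rotation vector about the tool's x, y, z normalised to -1 to 1, where 1 is pi rad. In form: dx dy dz ax ay az; .... A call has 1 to 20 rows; each row shifts and turns the commanded pose from where the row before left it, along the tool's axes as they then stand; what a row does not reach is not made up. A row lasts 1/8 s, in which the tool goes at most 62.5 mm and 10.7 degrees, less where a joint would pass 70% of its speed; a pose out of reach is approached as far as the arm can. A call with a number of a shift or a turn outside -1 to 1 is refused whole. A call with a gripper value outside its range is refused whole. OPENING is the closure, from 0 (fully open) to 1 (shut), set as the call begins (- or left out, the last holds). The fingers move at their own pace and stop on an object; FORCE is the grip in N (left out, the last holds). Time passes only in rows, so rows that do not move let the fingers close. It gives the time, the measured TCP pose, the force, the opening and the grip force at its end, in the units of the state.
- manip.read_state(): the state, without advancing time (a new reading comes with each control period).
- manip.camera(name): name is "scene" or "side" or "wrist"; returns a dict with "color" (400x640x3 uint8, red, green, blue), "range_z" (400x640 float32, mm along the optical axis (not along the pixel's ray), 0 where there is no reading), "camera_matrix" (3x3 intrinsics, pixels), "T" (4x4, takes a point from camera to world coordinates). Camera axes: x right, y down, z forward; pixel columns grow to the right and rows downward; lengths in mm; the calibration is good to about 2 mm. A picture is of the moment at which its call begins.
- manip.sign_off(): hands the job in; it is judged then, once.
The state is a dict: "clock": time; "joints": joint angles; "qd": joint speeds; "effort": joint torques, N m; "eef_pos": TCP position; "eef_rot": TCP orientation; "wrist_force": force on the tool from outside, world axes, zero at the start; "moment": the same for the moment, N m; "finger_gap": finger opening in mm; "finger_force": force on a finger pad.
Only numpy, scipy, OpenCV 4.12 (cv2) and the standard library are available. Lean on these libraries where they do the work, as an engineer would, in place of code of your own. Each camera call takes 0.05 s, during which the arm holds its last target. There are 200 camera calls.

## Working session

There is one attempt and no reset: what is moved stays moved. The work goes in short steps, Python scripts to look and compute and a shell command to move; the robot and the scene stay as the last step left them, time stands still between calls to the robot, and variables do not carry over. Pictures are saved under pics/ and viewed, at most 10 in all, crops included, and the job is handed in when it is done.

```bash
ls; mkdir -p pics; cat > h.py <<'E'
import numpy as np,cv2
from cell import manip
def cam(n):
    c=manip.camera(n); return c
def save(c,f,crop=None,s=1):
    im=c["color"][:,:,::-1]
    if crop: x0,y0,x1,y1=crop; im=im[y0:y1,x0:x1]
    im=cv2.resize(im,None,fx=s,fy=s,interpolation=cv2.INTER_CUBIC); cv2.imwrite(f,im)
def cloud(c):
    z=c["range_z"].astype(float); K=c["camera_matrix"]; v,u=np.mgrid[0:z.shape[0],0:z.shape[1]]
    P=np.stack([(u-K[0,2])/K[0,0]*z,(v-K[1,2])/K[1,1]*z,z],-1)
    W=P@c["T"][:3,:3].T+c["T"][:3,3]; W[z<=0]=np.nan; return W
E
python3 - <<'E'
from h import *
for n in("scene","side"):
    c=cam(n); save(c,f"pics/{n}0.png"); np.savez(f"{n}0.npz",W=cloud(c),**c); print(n,c["T"].round(2).tolist(),c["camera_matrix"].tolist())
s=manip.read_state(); print(s)
E
```

```text
pics
scene [[-0.72, -0.38, 0.58, -237.25], [-0.69, 0.39, -0.61, 816.89], [0.0, -0.84, -0.54, 791.66], [0.0, 0.0, 0.0, 1.0]] [[468.11167661980056, 0.0, 314.1983954886851], [0.0, 468.11167661980056, 199.52337423645355], [0.0, 0.0, 1.0]]
side [[-0.89, -0.28, 0.35, 70.58], [-0.45, 0.55, -0.7, 840.99], [0.01, -0.78, -0.62, 820.46], [0.0, 0.0, 0.0, 1.0]] [[437.86860319931145, 0.0, 314.5131042026911], [0.0, 437.86860319931145, 197.52013445281904], [0.0, 0.0, 1.0]]
{'clock': 0.1, 'joints': array([-1.30556665e+00,  3.00405595e-01,  1.52149819e+00, -6.89039763e-06,
        1.32070366e+00, -6.65908307e-02]), 'qd': array([ 0.00094657, -0.0031111 , -0.00194394,  0.00069076, -0.00080246,
       -0.00044081]), 'effort': array([ 1.53538567e-03, -5.32643974e+01, -3.53280723e+01,  7.09672831e-02,
        2.35823379e-02, -8.13654287e-05]), 'eef_pos': array([ 179.11603285, -519.79538658,  223.75731591]), 'eef_rot': array([-3.14057966e+00, -6.08665853e-05,  3.31822183e-01]), 'wrist_force': array([-0.01787474, -0.27972932,  0.4553519 ]), 'moment': array([ 0.01514706, -0.00553816,  0.0366709 ]), 'finger_force': 0.0, 'finger_gap': 94.29965422322432}
```

View pics/scene0.png

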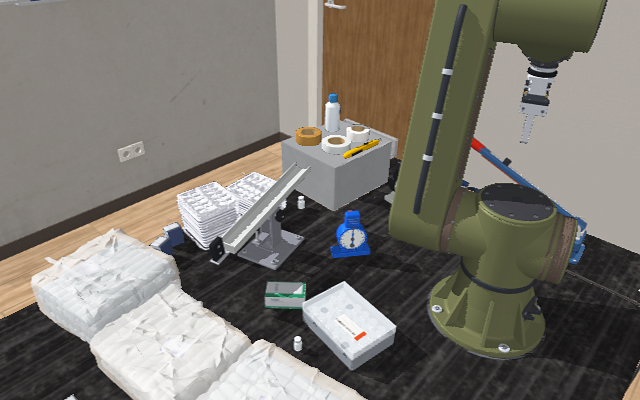

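View pics/side0.png

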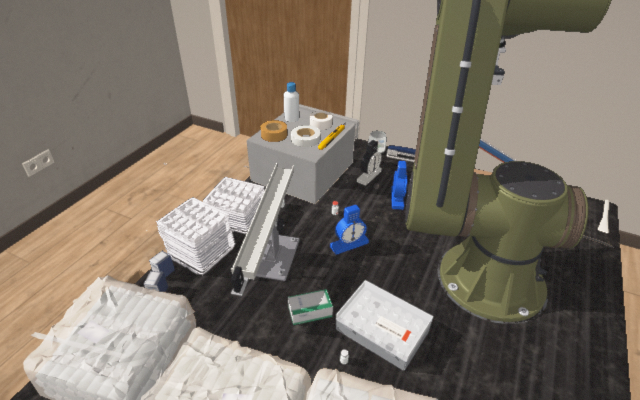

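The scene view shows the chute at (260,220) with its black grip plate at (217,248), and a blue gauge at (350,235). In the side view there is a second blue gauge at (400,185), a grey-black device at (375,155), and a bluish-grey thing at (160,270), which is (168,238) in the scene view. The gauge could be any of these four. The two blue ones are ruled out by the description, so I'll crop the other two closely.

```bash
python3 - <<'E'
from h import *
s=np.load("scene0.npz");d=np.load("side0.npz")
w=cam("wrist");save(w,"pics/w0.png")
np.savez("wrist0.npz",W=cloud(w),**w)
def cr(c,x0,y0,w,h): return cv2.resize(c["color"][y0:y0+h,x0:x0+w,::-1],(400,300),interpolation=cv2.INTER_CUBIC)
o=np.vstack([np.hstack([cr(d,335,120,80,60),cr(s,140,210,80,60)]),np.hstack([cr(s,380,155,60,45),cv2.resize(w["color"][:,:,::-1],(400,300))])])
cv2.imwrite("pics/crop1.png",o)
for n,c,l in(("side",d,[(375,140),(372,175),(378,160),(160,270),(155,285),(400,185),(350,235),(335,208),(344,355),(310,305),(238,283),(290,170)]),("scene",s,[(217,248),(300,170),(168,238),(390,175),(297,343),(301,202)])):
  for u,v in l: print(n,u,v,c["W"][v,u].round(0),c["color"][v,u])
E
```

```text
side 375 140 [ 461. -412.   50.] [173 170 165]
side 372 175 [ 412. -263.   13.] [146 141 136]
side 378 160 [ 409. -300.   50.] [125 119 114]
side 160 270 [716. 365.  33.] [58 64 80]
side 155 285 [680. 415.  51.] [131 131 133]
side 400 185 [ 298. -171.   73.] [ 50 103 206]
side 350 235 [353.  60.  47.] [174 169 159]
side 335 208 [442. -43.  28.] [216 215 211]
side 344 355 [233. 371.  30.] [232 229 227]
side 310 305 [348. 296.  35.] [138 139 134]
side 238 283 [462. 389. 145.] [25 26 28]
side 290 170 [551.  15. 160.] [224 221 215]
scene 217 248 [462. 383. 151.] [32 32 36]
scene 300 170 [561.  29. 163.] [180 183 181]
scene 168 238 [695. 379.  52.] [78 81 94]
scene 390 175 [ 524. -362.    1.] [53 49 49]
scene 297 343 [231. 370.  24.] [198 205 207]
scene 301 202 [595.  -6.  27.] [206 218 225]
```

View pics/crop1.png

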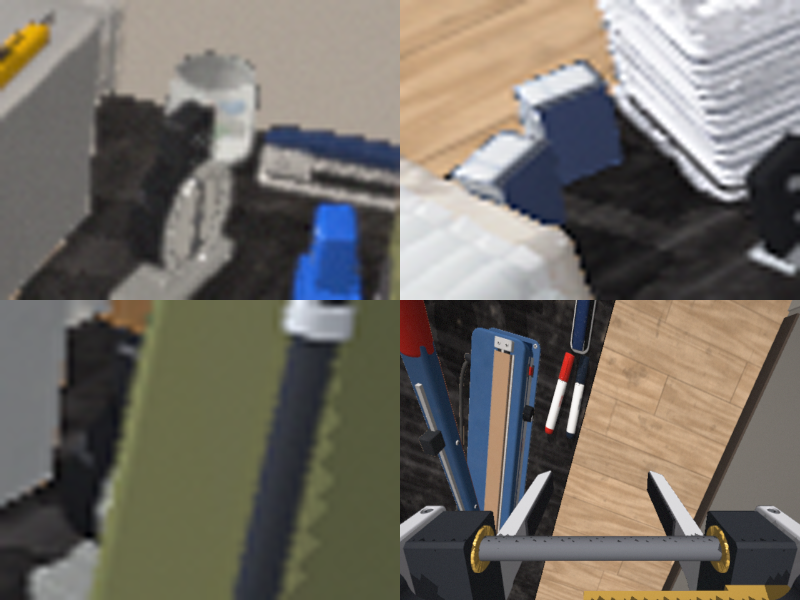

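The crop's top-left panel, side view (368,165), shows an aluminium foot, a black round case with a white dial, and a black lug. That is the real gauge, near (410,-290), in front of a cup. The panel at scene (168,238) shows blue-and-white boxes, so it isn't those. Next I measure the gauge and the chute.

```bash
python3 - <<'E'
from h import *
for n in("side","scene"):
    c=np.load(n+"0.npz");W=c["W"];C=c["color"].astype(int);x,y,z=W[...,0],W[...,1],W[...,2]
    m=(abs(x-415)<70)&(abs(y+290)<75)
    for nm,lo,hi in(("foot",6,17),("low",17,50),("mid",50,92),("lug",97,135)):
        k=m&(z>lo)&(z<hi);P=W[k];
        if len(P)>5:
            r=cv2.minAreaRect(P[:,:2].astype(np.float32)); print(n,nm,len(P),P.mean(0).round(0),P.min(0).round(0),P.max(0).round(0),"rect",np.round(r[0]),np.round(r[1]),round(r[2]),)
            if nm in("foot","lug"): print(P[::max(1,len(P)//25)].round(0).tolist())
    # chute
    m=(x>420)&(x<620)&(y>-20)&(y<420)&(z>110)&(z<215)&~((x<480)&(y<250))
    P=W[m]; 
    import scipy.ndimage as nd
    L,k=nd.label(m); i=np.argmax(nd.sum(m,L,range(1,k+1)))+1; P=W[L==i]
    p0=np.median(P,0); 
    r=cv2.minAreaRect(P[:,:2].astype(np.float32)); print("chute",len(P),np.round(r[0],1),np.round(r[1]),round(r[2],2))
    for a in range(-20,420,20):
        q=P[abs(P[:,1]-a)<5]
        if len(q): print(a,q.min(0).round(0),q.max(0).round(0),len(q))
E
```

```text
side foot 113 [ 422. -249.   12.] [ 401. -316.    6.] [ 450. -218.   16.] rect [ 415. -266.] [104.  33.] 65
[[408.0, -316.0, 14.0], [401.0, -316.0, 12.0], [408.0, -297.0, 13.0], [406.0, -294.0, 11.0], [406.0, -296.0, 6.0], [404.0, -289.0, 8.0], [443.0, -246.0, 15.0], [410.0, -266.0, 13.0], [438.0, -244.0, 13.0], [416.0, -257.0, 12.0], [407.0, -271.0, 6.0], [439.0, -237.0, 13.0], [428.0, -242.0, 14.0], [417.0, -249.0, 13.0], [450.0, -230.0, 10.0], [438.0, -234.0, 12.0], [427.0, -241.0, 11.0], [414.0, -242.0, 15.0], [445.0, -226.0, 11.0], [432.0, -228.0, 13.0], [422.0, -237.0, 11.0], [411.0, -244.0, 10.0], [433.0, -221.0, 14.0], [415.0, -228.0, 15.0], [436.0, -222.0, 8.0], [422.0, -219.0, 15.0], [432.0, -221.0, 7.0], [417.0, -224.0, 10.0], [416.0, -224.0, 6.0]]
side low 143 [ 418. -261.   34.] [ 402. -308.   17.] [ 445. -221.   50.] rect [ 415. -264.] [84. 30.] 62
side mid 225 [ 421. -255.   72.] [ 402. -306.   50.] [ 446. -228.   92.] rect [ 424. -269.] [79. 34.] 81
side lug 126 [ 422. -263.  116.] [ 411. -285.   98.] [ 438. -248.  130.] rect [ 424. -268.] [39. 23.] 75
[[431.0, -284.0
[... 3580 characters left out ...]
 53
80 [522.  75. 149.] [572.  85. 172.] 57
100 [515.  95. 149.] [569. 105. 170.] 55
120 [511. 115. 145.] [564. 125. 165.] 56
140 [506. 135. 142.] [558. 145. 163.] 58
160 [485. 155. 117.] [552. 165. 161.] 80
180 [481. 175. 110.] [548. 185. 159.] 115
200 [489. 195. 114.] [544. 205. 155.] 72
220 [484. 215. 132.] [539. 225. 153.] 63
240 [481. 235. 131.] [532. 245. 150.] 65
260 [475. 255. 127.] [525. 265. 147.] 70
280 [470. 276. 126.] [520. 285. 146.] 77
300 [462. 295. 120.] [515. 305. 144.] 84
320 [458. 315. 121.] [510. 325. 142.] 82
340 [454. 335. 117.] [506. 344. 140.] 42
360 [462. 355. 116.] [475. 365. 162.] 33
380 [456. 375. 113.] [473. 385. 168.] 85
400 [459. 395. 113.] [478. 398. 166.] 26
```

```bash
python3 -m creep '0.98 -0.49 -0.125 0 0 0; 0.98 -0.49 -0.125 0 0 0; 0.98 -0.49 -0.125 0 0 0; 0.98 -0.49 -0.125 0 0 0; 0.98 -0.49 -0.125 0 0 0; 0.98 -0.49 -0.125 0 0 0; 0.98 -0.49 -0.125 0 0 0; 0.98 -0.49 -0.125 0 0 0; 0 0 0 0 0 -0.0535; 0 0 0 0 0 -0.0535; 0 0 0 0 0 -0.0535; 0 0 0 0 0 -0.0535; 0 0 0 0 0 -0.0535; 0 0 0 0 0 0; 0 0 0 0 0 0' 0 20
python3 - <<'E'
from h import *
c=cam("wrist");save(c,"pics/w1.png");np.savez("w1.npz",W=cloud(c),**c)
s=manip.read_state();print(s["eef_pos"].round(1),s["eef_rot"].round(3),s["joints"].round(2))
W=c["W"] if "W" in c else cloud(c);x,y,z=W[...,0],W[...,1],W[...,2]
m=(abs(x-424)<80)&(abs(y+268)<80)
for nm,lo,hi in(("foot",8,20),("lugtop",118,135)):
    P=W[m&(z>lo)&(z<hi)]
    r=cv2.minAreaRect(P[:,:2].astype(np.float32));print(nm,len(P),P[:,2].mean(),r,cv2.boxPoints(r).round(1).tolist())
b=W[(z>60)&(x>450)&(y>-350)&(y<0)]
print("block",np.nanmin(b,0) if len(b) else 0)
d=np.load("side0.npz")["W"];q=d[90:200,250:355];q=q[(q[...,2]>100)&(q[...,2]<160)];print(q.min(0),q.max(0))
E
```

```text
clock: 2.02
eef_pos: [424.5, -269.6, 264.2]
eef_rot: [-3.141, -0.0, 1.168]
wrist_force: [0.4, -0.5, 0.4]
finger_gap: 94.1
finger_force: 0.0
[ 424.5 -269.6  264.2] [-3.141 -0.     1.169] [-0.64  0.16  1.59 -0.    1.38 -0.24]
foot 482 14.571122368306007 ((461.7381896972656, -267.2763366699219), (86.56857299804688, 103.20535278320312), 7.406461715698242) [[412.20001220703125, -221.6999969482422], [425.5, -324.0], [511.29998779296875, -312.8999938964844], [498.0, -210.5]]
lugtop 968 127.69817383118057 ((457.970458984375, -300.6333312988281), (93.5089111328125, 92.07249450683594), 89.72371673583984) [[411.70001220703125, -347.20001220703125], [503.79998779296875, -347.6000061035156], [504.20001220703125, -254.10000610351562], [412.20001220703125, -253.6999969482422]]
block [ 450.00333681 -349.99740206   60.00499601]
[ 499.69160069 -366.27273947  100.02462497] [748.73473154 151.72688373 159.99783699]
```

View pics/w1.png

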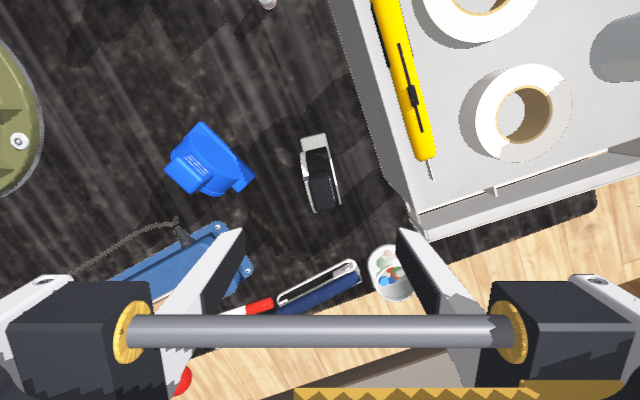

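The wrist view shows the gauge from above, with its lug at (322,190) and its foot end at (314,145). It is turned slightly clockwise relative to the tool. The grey block starts at the right around u=385. I now measure the lug top and the block height.

```bash
python3 - <<'E'
from h import *
c=np.load("w1.npz");W=c["W"];C=c["color"].astype(int)
def rect(sl,lo,hi,nm):
    q=W[sl].reshape(-1,3);q=q[(q[:,2]>lo)&(q[:,2]<hi)]
    r=cv2.minAreaRect(q[:,:2].astype(np.float32));print(nm,len(q),q[:,2].mean().round(1),np.round(r[0],1),np.round(r[1],1),round(r[2],1))
    return q
rect(np.s_[120:225,290:350],120,135,"lug")
rect(np.s_[120:225,290:350],50,96,"case")
rect(np.s_[120:225,290:350],50,135,"case+lug")
rect(np.s_[120:225,290:350],8,20,"foot")
rect(np.s_[120:225,290:350],8,135,"all")
q=W.reshape(-1,3);q=q[(q[:,0]>465)&(q[:,0]<540)&(q[:,1]>-360)&(q[:,1]<-190)&(q[:,2]>30)]
print(q.min(0),q.max(0),np.percentile(q[:,2],[5,50,95,99]))
for yy in(-330,-290,-250,-210): k=q[(abs(q[:,1]-yy)<8)&(q[:,2]>100)];print(yy,k[:,0].min() if len(k) else None,k[:,2].max() if len(k) else 0)
E
```

```text
lug 761 128.1 [ 424.7 -272.4] [36.  22.1] 80.4
case 939 83.0 [ 423.5 -271.3] [73.6 32.6] 80.3
case+lug 1804 103.5 [ 423.5 -271.3] [73.6 32.6] 80.3
foot 432 14.6 [ 424.8 -272.1] [99.1 33.7] 80.4
all 2243 86.2 [ 424.4 -272. ] [99.  34.5] 80.3
[ 465.01138125 -354.37447297   30.13278681] [ 539.99593328 -190.00425834  379.58880044] [112.16788176 353.86194261 370.0694408  376.76043214]
-330 502.40311616556676 128.70384932601246
-290 465.01138124537965 366.9031841441605
-250 465.04136633751585 367.04576614469516
-210 505.923669972325 174.86545412009585
```

```bash
python3 -m creep '0 0 0 0 0 -0.0371; 0 0 0 0 0 -0.0371; -0.068 0.017 0 0 0 0; 0 0 0.9 0 0 0; 0 0 0.9 0 0 0; 0 0 0.9 0 0 0; 0 0 0.6 0 0 0; 0 0 0.37 0 0 0; 0 0 0 0 0 0; 0 0 0 0 0 0' 0.4
python3 -m creep '0 0 0 0 0 0; 0 0 0 0 0 0; 0 0 0 0 0 0; 0 0 0 0 0 0; 0 0 0 0 0 0; 0 0 0 0 0 0' 0.9 40
```

```text
clock: 3.32
eef_pos: [425.2, -272.7, 118.4]
eef_rot: [3.14, 0.001, 1.404]
wrist_force: [0.8, -0.8, 0.8]
finger_gap: 55.9
finger_force: 0.0
clock: 4.08
eef_pos: [424.8, -272.4, 117.5]
eef_rot: [3.142, 0.0, 1.405]
wrist_force: [-0.2, 0.9, 1.7]
finger_gap: 21.9
finger_force: 40.0
```

```bash
python3 -m creep '0 0 -0.3 0 0 0; 0 0 -0.9 0 0 0; 0 0 -0.9 0 0 0; 0 0 -0.9 0 0 0; 0 0 -0.9 0 0 0; 0 0 -0.9 0 0 0; 0 0 -0.6 0 0 0; 0 0 0 0 0 0; 0.5 -0.085 0 0 0 0; 0.9 -0.152 0 0 0 0; 0.9 -0.152 0 0 0 0; 0.9 -0.152 0 0 0 0; 0.9 -0.152 0 0 0 0; 0.9 -0.152 0 0 0 0; 0.9 -0.152 0 0 0 0; 0.9 -0.152 0 0 0 0; 0.9 -0.152 0 0 0 0; 0.9 -0.152 0 0 0 0; 0.9 -0.152 0 0 0 0; 0 0 0 0 0 0'
python3 -m creep '0.133 0.79 0 0 0 0; 0.133 0.79 0 0 0 0; 0.133 0.79 0 0 0 0; 0 0 0 0 0 -0.045; 0 0 0 0 0 -0.045; 0 0 0 0 0 -0.045; 0 0 0 0 0 0; 0 0 0 0 0 0'
python3 - <<'E'
from h import *
c=cam("wrist");save(c,"pics/w2.png");np.savez("w2.npz",W=cloud(c),**c)
s=manip.read_state();print(s["eef_pos"].round(1),s["eef_rot"].round(3),s["joints"].round(2),s["finger_gap"])
E
```

```text
clock: 6.58
eef_pos: [422.9, 115.2, 332.2]
eef_rot: [-3.139, 0.0, 1.409]
wrist_force: [0.1, -1.5, -4.1]
finger_gap: 22.1
finger_force: 40.0
clock: 7.58
eef_pos: [519.9, 113.0, 333.0]
eef_rot: [-3.141, -0.0, 1.826]
wrist_force: [0.7, 0.2, -3.7]
finger_gap: 21.5
finger_force: 40.0
[520.  113.  333.2] [-3.141 -0.     1.827] [ 0.15  0.2   1.39 -0.    1.55 -0.11] 22.032493302621972
```

View pics/w2.png

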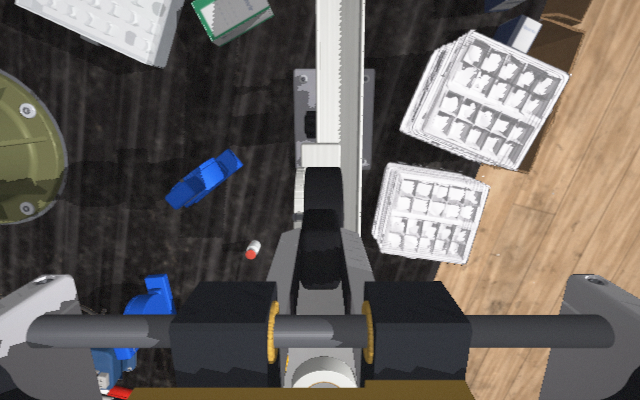

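The held gauge hangs over the chute at (320,210), with the foot's front end at (320,155). The chute runs up the image at u=315–360, offset a little to the right. The base plate is at v=70–165. I now fit the rails.

```bash
python3 - <<'E'
from h import *
c=np.load("w2.npz");W=c["W"].reshape(-1,3)
def an(W,tag,ylo,yhi):
    m=(W[:,2]>100)&(W[:,2]<190)&(W[:,1]>ylo)&(W[:,1]<yhi)&(abs(W[:,0]-(521-.26*(W[:,1]-185)))<45)
    P=W[m]; psi=.257
    for _ in range(3):
        ex=np.array([np.cos(psi),np.sin(psi)]);ey=np.array([-np.sin(psi),np.cos(psi)])
        u=(P[:,:2]-[521,185])@ex;v=(P[:,:2]-[521,185])@ey
        mid=abs(u)<15
        A=np.polyfit(v[mid],P[mid,2],1)
        for _ in range(3):
            r=P[:,2]-np.polyval(A,v);A=np.polyfit(v[mid&(abs(r)<3)],P[mid&(abs(r)<3),2],1)
        r=P[:,2]-np.polyval(A,v); top=(r>11)&(r<17)
        E=[]
        for a in np.arange(v.min(),v.max(),8):
            k=top&(v>=a)&(v<a+8)
            L=u[k&(u<0)];R=u[k&(u>0)]
            if len(L)>3 and len(R)>3:E.append([a+4,L.min(),L.max(),R.min(),R.max()])
        E=np.array(E)
        if len(E)<4: print(tag,"few",len(E));return
        cen=(E[:,1]+E[:,4])/2; cen2=(E[:,2]+E[:,3])/2
        g=[np.polyfit(E[:,0],E[:,j],1) for j in(1,2,3,4)]; psi-=np.mean([q[0] for q in g])
    print(tag,"psi",psi,[q.round(3).tolist() for q in g],"bed slope",np.arctan(A[0]),"z at v=0",A[1],len(E),"out",np.median(E[:,1:],0))
an(W,"wrist",150,330)
for n in("side","scene"): an(np.load(n+"0.npz")["W"].reshape(-1,3),n,30,340)
# held foot & lug
P=W
for nm,lo,hi in(("foot",215,240),("lug",338,352)):
    q=P[(abs(P[:,0]-520)<45)&(abs(P[:,1]-113)<80)&(P[:,2]>lo)&(P[:,2]<hi)]
    if len(q)>5:
        r=cv2.minAreaRect(q[:,:2].astype(np.float32));print(nm,len(q),q.mean(0).round(1),np.round(r[0],1),np.round(r[1],1),round(r[2],1))
# grip plate & pivot landmarks in scene/side
for n in("side","scene"):
    Q=np.load(n+"0.npz");w=Q["W"].reshape(-1,3)
    psi=.257;ex=np.array([np.cos(psi),np.sin(psi)]);ey=np.array([-np.sin(psi),np.cos(psi)])
    u=(w[:,:2]-[521,185])@ex;v=(w[:,:2]-[521,185])@ey
    k=(abs(u)<14)&(v>150)&(v<240)&(w[:,2]>135)&(w[:,2]<185)
    print(n,"plate",k.sum(),"u",np.percentile(u[k],[2,50,98]),"v",np.percentile(v[k],[1,10,50,90,99]),"z",w[k,2].max())
    k=(abs(u)<20)&(w[:,2]>100)&(abs(v)<260)&(w[:,2]<185);print("v range",v[k].min(),v[k].max())
    k=(abs(u)<90)&(abs(v)<130)&(w[:,2]>3)&(w[:,2]<20);r=cv2.minAreaRect(w[k][:,:2].astype(np.float32));print("base",r)
E
```

```text
wrist psi 0.257415332997717 [[-0.001, -24.056], [0.002, -21.169], [-0.0, 21.318], [-0.001, 24.777]] bed slope -0.11828990760050036 z at v=0 140.09368676011636 18 out [-24.14782061 -21.06875792  21.3147948   24.76462964]
side psi 0.2564357863893665 [[0.0, -23.549], [0.001, -20.104], [-0.002, 21.867], [0.001, 24.911]] bed slope -0.11802690333978844 z at v=0 139.13716103256252 22 out [-23.58054741 -20.00519374  21.73077482  24.82520519]
scene psi 0.25581937501593865 [[-0.0, -25.145], [0.001, -22.023], [-0.001, 19.952], [0.0, 23.396]] bed slope -0.12162730044954817 z at v=0 140.12760044149582 27 out [-25.19218806 -22.22699503  19.86693735  23.39867951]
foot 957 [509.1 153.6 230.2] [509.3 153. ] [33.8 20.2] 14.2
lug 3050 [519.  116.3 343.9] [522.4 116.2] [40.4 38. ] 43.1
side plate 213 u [-9.05454267 -2.93988401  6.78319827] v [173.69027731 188.7096924  205.87338521 217.47933398 218.96562489] z 168.21562202728853
v range -259.990564754941 220.1565167889328
base ((524.5481567382812, 186.28277587890625), (175.31732177734375, 254.80972290039062), 13.801918029785156)
scene plate 219 u [-9.44889605 -5.51873259  3.83405138] v [173.58071853 187.11178783 203.85200194 217.14138806 219.69123129] z 168.7888964023581
v range -259.98854507656773 220.32990358718294
base ((515.34228515625, 181.46868896484375), (166.12933349609375, 257.2092590332031), 13.585477828979492)
```

```bash
python3 -m creep '0.743 0.1625 0 0 0 0; 0.743 0.1625 0 0 0 0; 0.743 0.1625 0 0 0 0; 0 0 0 0 -0.0379 0; 0 0 0.675 0 0 0; 0 0 0 0 0 0; 0 0 0 0 0 0; 0 0 0 0 0 0'
cat > chk.py <<'E'
from h import *
s=manip.read_state();p=s["eef_pos"];from scipy.spatial.transform import Rotation as R
T=R.from_euler("xyz",s["eef_rot"]).as_matrix();psi=.2572;ex=np.array([np.cos(psi),np.sin(psi),0]);ey=np.array([-np.sin(psi),np.cos(psi),0])
a=-.119;n=-np.sin(a)*ey+np.cos(a)*np.array([0,0,1]);t=np.cos(a)*ey+np.sin(a)*np.array([0,0,1])
d=p-117.5*n-np.array([521.3,185,140]);print("foot rel bed u,along,up",(d@ex).round(1),(d@t).round(1),(d@n).round(1),"ang: toolz.n",(T[:,2]@n).round(4),"yawerr",(T[:,1]@t).round(4),"tilt",(T[:,2]@t).round(4))
E
python3 chk.py; python3 - <<'E'
from h import *
c=cam("wrist");W=cloud(c).reshape(-1,3)
psi=.2572;ex=np.array([np.cos(psi),np.sin(psi)]);ey=np.array([-np.sin(psi),np.cos(psi)])
u=(W[:,:2]-[521.3,185])@ex;v=(W[:,:2]-[521.3,185])@ey;z=W[:,2]
k=(abs(u)<35)&(v>20)&(v<70)&(z>178)&(z<206)
print("foot",k.sum(),np.percentile(u[k],[1,50,99]),v[k].min(),v[k].max(),z[k].mean())
b=140-.1196*v;k=(abs(u)<35)&(v>60)&(v<170)&(z-b>11)&(z-b<17)
print("rails L",np.percentile(u[k&(u<0)],[1,99]),"R",np.percentile(u[k&(u>0)],[1,99]))
E
```

```text
clock: 8.62
eef_pos: [517.3, 201.1, 307.7]
eef_rot: [3.14, 0.119, 1.828]
wrist_force: [-0.6, 0.6, -4.9]
finger_gap: 21.8
finger_force: 40.0
foot rel bed u,along,up 0.3 -3.5 51.0 ang: toolz.n -1.0 yawerr 0.0004 tilt 0.0002
foot 990 [-16.41754554  -0.1646147   16.89353223] 35.41583670252384 55.70922352966631 200.36592226535487
rails L [-24.54591338 -20.63296976] R [20.99509491 24.91367608]
```

```bash
python3 -m creep '0.08 0 0.4 0 0 0; 0 0 0.4 0 0 0; 0 0 0.2 0 0 0; 0 0 0.1 0 0 0; 0 0 0.05 0 0 0; 0 0 0.05 0 0 0; 0 0 0 0 0 0; 0 0 0 0 0 0'; python3 chk.py
```

```text
clock: 9.68
eef_pos: [517.8, 198.8, 258.8]
eef_rot: [3.141, 0.119, 1.829]
wrist_force: [-0.2, 0.6, -4.8]
finger_gap: 21.8
finger_force: 40.0
foot rel bed u,along,up 0.1 0.0 2.1 ang: toolz.n -1.0 yawerr 0.0014 tilt -0.0
```

```bash
python3 -m creep '0 0 0.025 0 0 0; 0 0 0.025 0 0 0; 0 0 0 0 0 0; 0 0 0 0 0 0'; python3 chk.py
```

```text
clock: 10.18
eef_pos: [517.8, 198.6, 256.7]
eef_rot: [3.141, 0.119, 1.829]
wrist_force: [0.0, 0.8, -2.3]
finger_gap: 21.6
finger_force: 40.0
foot rel bed u,along,up 0.1 0.1 0.1 ang: toolz.n -1.0 yawerr 0.0014 tilt 0.0
```

```bash
python3 -m creep '0 0 0 0 0 0; 0 0 0.01 0 0 0; 0 0 0 0 0 0; 0 0 0 0 0 0'; python3 -m creep '0 0 0 0 0 0; 0 0 0 0 0 0; 0 0 0 0 0 0; 0 0 0 0 0 0; 0 0 -0.4 0 0 0; 0 0 -0.8 0 0 0; 0 0 -0.8 0 0 0; 0 0 0 0 0 0' 0.4 3
python3 - <<'E'
from h import *
c=cam("scene");save(c,"pics/s1.png",(190,110,350,270),3.5);np.savez("s1.npz",W=cloud(c),**c)
c=cam("wrist");W=cloud(c).reshape(-1,3)
psi=.2572;ex=np.array([np.cos(psi),np.sin(psi)]);ey=np.array([-np.sin(psi),np.cos(psi)])
u=(W[:,:2]-[521.3,185])@ex;v=(W[:,:2]-[521.3,185])@ey;z=W[:,2];b=140-.1196*v
k=(abs(u)<18)&(v>20)&(v<70)&(z-b>8)&(z-b<22);print("foot",k.sum(),np.percentile(u[k],[1,50,99]),v[k].max(),np.median((z-b)[k]))
k=(abs(u)<28)&(abs(v-15)<40)&(z-b>115)&(z-b<140);print("lug",k.sum(),np.percentile(u[k],[1,50,99]),np.percentile(v[k],[1,99]),np.median((z-b)[k]))
E
```

```text
clock: 10.68
eef_pos: [517.9, 198.7, 256.6]
eef_rot: [3.141, 0.119, 1.829]
wrist_force: [-1.2, 3.0, 4.0]
finger_gap: 21.7
finger_force: 40.0
clock: 11.68
eef_pos: [515.8, 208.1, 339.0]
eef_rot: [3.136, 0.118, 1.829]
wrist_force: [0.7, -0.6, -0.9]
finger_gap: 56.3
finger_force: 0.0
foot 495 [-16.81896142  -0.19440358  16.40356203] 53.08989026075804 14.012548543323248
lug 1232 [-10.51159356  -0.12113149  10.99691509] [ 1.15234736 34.49346678] 128.38976356221616
```

View pics/s1.png

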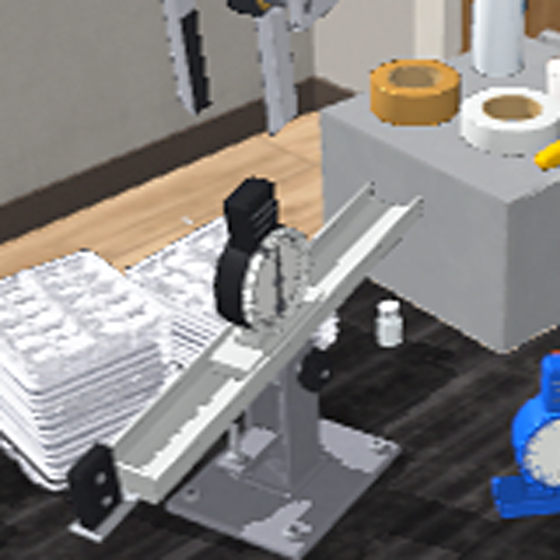

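The scene crop shows the gauge standing between the rails over the pivot, with its dial to the front. Dial centre is about (280,280), the needle is near upright, and the fingers are clear. Next I need a sharp view of the dial to read the set mark, so I work out a wrist-camera pose for it.

```bash
python3 - <<'E'
from h import *
from scipy.spatial.transform import Rotation as R
s=manip.read_state();c=cam("wrist");T=np.eye(4);T[:3,:3]=R.from_euler("xyz",s["eef_rot"]).as_matrix();T[:3,3]=s["eef_pos"]
X=np.linalg.inv(T)@c["T"];print(X.round(3).tolist(),c["camera_matrix"][0,0]);np.save("X.npy",X)
print(s["joints"].round(3))
# blue gauge extents and stuff between robot and chute
for n in("side","scene"):
    W=np.load(n+"0.npz")["W"].reshape(-1,3);k=(W[:,0]>280)&(W[:,0]<440)&(W[:,1]>0)&(W[:,1]<330)&(W[:,2]>8);print(n,W[k].min(0),W[k].max(0))
D=np.array([521.3,187,140])+np.array([-.2543*.119,.967*.119,.993])*56+np.array([-.967,-.2544,0])*17
print("dial",D)
# tool frames: pitch the fingers toward +x by angle e from vertical
ex=np.array([.967,.2544,0]);ey=np.array([-.2544,.967,0])
for e in(40,50,60,70):
    z=np.array([ex[0]*np.sin(np.radians(e)),ex[1]*np.sin(np.radians(e)),-np.cos(np.radians(e))])
    for nm,y in(("y=ey",ey),("y=-ey",-ey)):
        Rm=np.stack([np.cross(y,z),y,z],1)
        Rc=Rm@X[:3,:3];f=Rc[:,2]
        p=D-f*230-Rm@X[:3,3]   # TCP such that dial on optical axis at 230 mm
        print(e,nm,"TCP",p.round(0),"cam fwd",f.round(2),"flange(-180)",(p-180*z).round(0),"tip",(p+19*z).round(0))
E
```

```text
[[0.0, -0.963, -0.27, 78.416], [1.0, 0.001, -0.002, -0.002], [0.002, -0.27, 0.963, -161.118], [0.0, 0.0, 0.0, 1.0]] 310.5227288320622
[ 0.371  0.266  1.313 -0.118  1.576  0.112]
side [280.22705023   8.05753669   8.08316246] [403.17937753 329.99505632 131.75161185]
scene [280.00876626   2.15417276   8.0273307 ] [401.60239514 329.95457271 131.92985697]
dial [503.1663448 189.119288  195.608    ]
40 y=ey TCP [478. 183. 252.] cam fwd [ 0.8   0.21 -0.56] flange(-180) [366. 153. 390.] tip [489. 186. 238.]
40 y=-ey TCP [454. 176. 231.] cam fwd [ 0.4   0.11 -0.91] flange(-180) [342. 146. 369.] tip [466. 179. 217.]
50 y=ey TCP [468. 180. 247.] cam fwd [ 0.88  0.23 -0.41] flange(-180) [335. 145. 363.] tip [483. 184. 235.]
50 y=-ey TCP [449. 174. 222.] cam fwd [ 0.54  0.15 -0.83] flange(-180) [315. 139. 338.] tip [463. 178. 210.]
60 y=ey TCP [460. 178. 240.] cam fwd [ 0.94  0.24 -0.25] flange(-180) [310. 139. 330.] tip [476. 183. 230.]
60 y=-ey TCP [445. 173. 212.] cam fwd [ 0.67  0.18 -0.72] flange(-180) [294. 134. 302.] tip [461. 177. 202.]
70 y=ey TCP [454. 177. 231.] cam fwd [ 0.96  0.25 -0.08] flange(-180) [290. 134. 293.] tip [471. 181. 225.]
70 y=-ey TCP [443. 173. 201.] cam fwd [ 0.78  0.21 -0.58] flange(-180) [280. 130. 263.] tip [460. 177. 194.]
```

```bash
python3 -m creep '0 0 -0.2 0 0.0379 0; -0.117 -0.7 0 0 0 0; -0.117 -0.7 0 0 0 0; -0.117 -0.7 0 0 0 0; 0 0 0 0 0 -0.0556; 0 0 0 0 0 -0.0556; 0 0 0 0 0 -0.0556; 0 0 0 0 0 -0.0556; 0 0 0 0 0 -0.0556; 0 0 0 0 0 -0.0556; 0 0 0 0 0 -0.0556; 0 0 0 0 0 -0.0556; 0 0 0 0 0 -0.0556; 0 0 0 0 -0.0556 0; 0 0 0 0 -0.0556 0; 0 0 0 0 -0.0556 0; 0 0 0 0 -0.0556 0; 0.48 0 0.575 0 0 0; 0.48 0 0.575 0 0 0; 0 0 0 0 0 0'
python3 - <<'E'
from h import *
s=manip.read_state();print(s["eef_pos"].round(1),s["eef_rot"].round(3),s["joints"].round(2))
c=cam("wrist");np.savez("w3.npz",W=cloud(c),**c)
K=c["camera_matrix"];Ti=np.linalg.inv(c["T"])
D0=np.array([521.3,185,140]);ex=np.array([.967,.2544,0]);a=-.119;ey=np.array([-.2544,.967,0]);t=np.cos(a)*ey+np.sin(a)*np.array([0,0,1]);n=-np.sin(a)*ey+np.cos(a)*np.array([0,0,1])
D=D0+56*n-17*ex
def pr(P): q=Ti[:3,:3]@P+Ti[:3,3];q=K@q;return q[:2]/q[2]
print("dial px",pr(D))
# rectify: 300x300mm patch 10px/mm; seen by viewer facing dial: +y of gauge is to the left
R=40;src=np.array([pr(D+R*(sx*-t+sy*n)) for sx,sy in((-1,1),(1,1),(1,-1),(-1,-1))],np.float32)
H=cv2.getPerspectiveTransform(src,np.array([[0,0],[600,0],[600,600],[0,600]],np.float32))
cv2.imwrite("pics/dial.png",np.hstack([cv2.warpPerspective(c["color"][:,:,::-1],H,(600,600),flags=cv2.INTER_CUBIC)]))
E
```

```text
clock: 14.32
eef_pos: [436.9, 173.2, 281.4]
eef_rot: [-3.141, 0.694, -2.882]
wrist_force: [-0.4, 1.2, 0.4]
finger_gap: 56.2
finger_force: 0.0
[436.9 173.2 281.4] [-3.141  0.694 -2.882] [ 0.32 -0.27  2.1  -0.07  0.62 -1.47]
dial px [316.60342739 197.45985645]
```

View pics/dial.png

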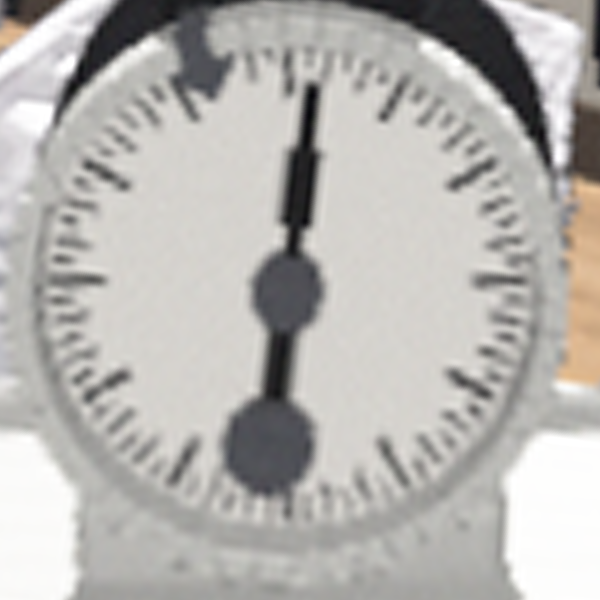

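The rectified dial shows the hub at (287,292) and the needle tip at (313,85), about −0.12, which matches the bed. The set mark's tip is at (208,100), roughly +0.39. I'll refine that number and plan the move to the grip plate.

```bash
python3 - <<'E'
from h import *
im=cv2.imread("pics/dial.png");h=np.array([287.5,292])
hsv=im.astype(int);g=hsv.sum(2)/3
v,u=np.mgrid[0:600,0:600]
th=np.arctan2(h[0]-u,h[1]-v);r=np.hypot(u-h[0],v-h[1])
for r0 in range(196,262,6):
    a=np.linspace(.15,.62,200);p=g[(h[1]-r0*np.cos(a)).astype(int),(h[0]-r0*np.sin(a)).astype(int)]
    k=p<130;b=np.linspace(-.3,.1,200);q=g[(h[1]-r0*np.cos(b)).astype(int),(h[0]-r0*np.sin(b)).astype(int)]<110
    print(r0,"mark",a[k].min().round(3) if k.any() else None,a[k].max().round(3) if k.any() else None,a[k].mean().round(3) if k.any() else None,"needle",b[q].mean().round(3) if q.any() else None)
# full grip-plate position from scene image taken with gauge on
ex=np.array([.967,.2544,0]);ey=np.array([-.2544,.967,0]);ez=np.array([0,0,1.])
piv=np.array([521.3,185,115])-ey*2.97
for a in(-.119,.1,.2,.3,.38,.4):
    t=np.cos(a)*ey+np.sin(a)*ez;n=-np.sin(a)*ey+np.cos(a)*ez;print(a,(piv+202*t+59*n).round(1))
W=np.load("s1.npz")["W"].reshape(-1,3);d=W-piv;u=d@ex;v=d@ey
k=(abs(u)<14)&(v>190)&(v<235)&(W[:,2]>150)&(W[:,2]<175);print("plate u",np.percentile(u[k],[2,98]),"v",np.percentile(v[k],[2,98]),W[k,2].max())
W=np.load("w2.npz")["W"].reshape(-1,3);d=W-piv;u=d@ex;v=d@ey
k=(abs(u)<14)&(v>190)&(v<235)&(W[:,2]>150)&(W[:,2]<175);print("plate u",k.sum())
E
```

```text
196 mark 0.476 0.497 0.487 needle -0.123
202 mark 0.476 0.502 0.489 needle -0.097
208 mark 0.353 0.504 0.433 needle -0.09
214 mark 0.327 0.507 0.404 needle None
220 mark 0.294 0.509 0.386 needle None
226 mark 0.278 0.509 0.393 needle -0.001
232 mark 0.242 0.587 0.387 needle -0.001
238 mark 0.159 0.587 0.381 needle None
244 mark 0.23 0.582 0.384 needle None
250 mark 0.304 0.438 0.371 needle None
256 mark 0.308 0.431 0.37 needle None
-0.119 [469.2 382.9 149.6]
0.1 [472.4 370.8 193.9]
0.2 [474.7 362.2 213. ]
0.3 [477.4 351.9 231.1]
0.38 [479.9 342.4 244.7]
0.4 [480.6 339.8 248. ]
plate u [-8.06741607  3.7244568 ] v [191.16171346 222.98760371] 170.66430936951724
plate u 0
```

```bash
python3 -m creep '0 0 -0.5 0 0 0; 0 0 0 0 0.0556 0; 0 0 0 0 0.0556 0; 0 0 0 0 0.0556 0; 0 0 0 0 0.0556 0; 0 0 -0.6 0 0 0; 0 0 -0.6 0 0 0; 0 0 0 0 0 0.0556; 0 0 0 0 0 0.0556; 0 0 0 0 0 0.0556; 0 0 0 0 0 0.0556; 0 0 0 0 0 0.0556; 0 0 0 0 0 0.0556; 0 0 0 0 0 0.0556; 0 0 0 0 0 0.0556; 0 0 0 0 0 0.0556; 0 0 0 0 0 0'
python3 -m creep '0.907 0.352 0 0 0 0; 0.907 0.352 0 0 0 0; 0.907 0.352 0 0 0 0; 0.907 0.352 0 0 0 0; 0.907 0.352 0 0 0 0; 0.907 0.352 0 0 0 0; 0 0 0 0 -0.0379 0; 0 0 0.7 0 0 0; 0 0 0.7 0 0 0; 0 0 0 0 0 0; 0 0 0 0 0 0'
cat > chk2.py <<'E'
from h import *
from scipy.spatial.transform import Rotation as R
s=manip.read_state();T=R.from_euler("xyz",s["eef_rot"]).as_matrix();ex=np.array([.967,.2544,0]);ey=np.array([-.2544,.967,0])
piv=np.array([521.3,185,115])-ey*2.97;d=s["eef_pos"]-piv;v,w=d@ey,d[2]
a=-np.arctan2(T[:,2]@(-ey),1);a=np.arctan2(T[:,0][2],T[:,0]@ey)
t=np.cos(a)*ey+np.sin(a)*np.array([0,0,1]);n=-np.sin(a)*ey+np.cos(a)*np.array([0,0,1])
print("tool tilt",a.round(4),"u",(d@ex).round(1),"along-202",(d@t-202).round(1),"up-59",(d@n-59).round(1),"tilt from TCP pos",(np.arctan2(w,v)-np.arctan2(59,202)).round(4),"r",np.hypot(v,w).round(1))
E
python3 chk2.py
python3 - <<'E'
from h import *
c=cam("wrist");W=cloud(c).reshape(-1,3)
ex=np.array([.967,.2544,0]);ey=np.array([-.2544,.967,0]);piv=np.array([521.3,185,115])-ey*2.97
d=W-piv;u,v=d@ex,d@ey;k=(abs(u)<25)&(v>185)&(v<235)&(W[:,2]>150)&(W[:,2]<180);print(k.sum(),np.percentile(u[k],[2,98]),np.percentile(v[k],[2,98]),W[k,2].max())
s=np.load("side0.npz")
E
```

```text
clock: 16.5
eef_pos: [425.4, 170.3, 348.1]
eef_rot: [3.14, -0.0, 1.831]
wrist_force: [0.2, -0.4, -0.6]
finger_gap: 56.6
finger_force: 0.0
clock: 17.88
eef_pos: [453.3, 396.2, 293.1]
eef_rot: [3.14, 0.118, 1.831]
wrist_force: [0.3, -0.0, -0.4]
finger_gap: 56.1
finger_force: 0.0
tool tilt -0.1182 u -12.1 along-202 -0.1 up-59 144.3 tilt from TCP pos 0.3865 r 286.6
497 [-6.60266104  7.13992547] [190.65517531 221.29726255] 168.69078957630103
```

```bash
python3 -m creep '-0.07 0.31 0 0 0 0; 0 0 0.8 0 0 0; 0 0 0.8 0 0 0; 0 0 0.8 0 0 0; 0 0 0.7 0 0 0; 0 0 0.4 0 0 0; 0 0 0.1 0 0 0; 0 0 0 0 0 0; 0 0 0 0 0 0'; python3 chk2.py
python3 -m creep '0 0 0 0 0 0; 0 0 0 0 0 0; 0 0 0 0 0 0; 0 0 0 0 0 0; 0 0 0 0 0 0; 0 0 0 0 0 0' 1 25; python3 chk2.py
```

```text
clock: 19.05
eef_pos: [470.4, 380.2, 149.8]
eef_rot: [3.14, 0.118, 1.829]
wrist_force: [-0.1, 0.8, -0.1]
finger_gap: 56.1
finger_force: 0.0
tool tilt -0.1184 u 0.4 along-202 -2.9 up-59 -0.2 tilt from TCP pos -0.1157 r 207.6
clock: 19.8
eef_pos: [470.5, 380.0, 148.8]
eef_rot: [3.14, 0.119, 1.829]
wrist_force: [4.9, 2.0, -2.6]
finger_gap: 13.7
finger_force: 25.0
tool tilt -0.1187 u 0.5 along-202 -3.0 up-59 -1.3 tilt from TCP pos -0.1205 r 207.2
```

```bash
python3 -m creep '-0.037 0 -0.1225 0 0.0079 0; -0.037 0 -0.1225 0 0.0079 0; -0.037 0 -0.1225 0 0.0079 0; -0.037 0 -0.1225 0 0.0079 0; -0.037 0 -0.1225 0 0.0079 0; -0.037 0 -0.1225 0 0.0079 0; -0.037 0 -0.1225 0 0.0079 0; -0.037 0 -0.1225 0 0.0079 0; -0.037 0 -0.1225 0 0.0079 0; -0.037 0 -0.1225 0 0.0079 0; 0 0 0 0 0 0'; python3 chk2.py
```

```text
clock: 21.18
eef_pos: [474.2, 366.1, 198.2]
eef_rot: [3.14, -0.13, 1.829]
wrist_force: [4.9, 4.2, -1.4]
finger_gap: 13.4
finger_force: 25.0
tool tilt 0.13 u 0.5 along-202 -2.8 up-59 -1.1 tilt from TCP pos 0.1286 r 207.5
```

```bash
python3 -m creep '-0.037 0 -0.1225 0 0.0079 0; -0.037 0 -0.1225 0 0.0079 0; -0.037 0 -0.1225 0 0.0079 0; -0.037 0 -0.1225 0 0.0079 0; -0.037 0 -0.1225 0 0.0079 0; -0.037 0 -0.1225 0 0.0079 0; -0.037 0 -0.1225 0 0.0079 0; -0.037 0 -0.1225 0 0.0079 0; -0.037 0 -0.1225 0 0.0079 0; -0.037 0 -0.1225 0 0.0079 0; 0 0 0 0 0 0; 0 0 0 0 0 0; 0 0 0 0 0 0; 0 0 0 0 0 0; 0 0 0 0 0 0; 0 0 0 0 0 0; 0 0 0 0 0 0; 0 0 0 0 0 0'; python3 chk2.py
python3 - <<'E'
from h import *
a=.376
ex=np.array([.967,.2544,0]);ey=np.array([-.2544,.967,0]);ez=np.array([0,0,1.]);piv=np.array([521.3,185,115])-ey*2.97
t=np.cos(a)*ey+np.sin(a)*ez;n=-np.sin(a)*ey+np.cos(a)*ez
D=piv+25*n+56*n-17*ex;R=40;o=[]
for nm in("scene","side"):
    c=cam(nm);K=c["camera_matrix"];Ti=np.linalg.inv(c["T"])
    def pr(P): q=K@(Ti[:3,:3]@P+Ti[:3,3]);return q[:2]/q[2]
    src=np.array([pr(D+R*(sx*-t+sy*n)) for sx,sy in((-1,1),(1,1),(1,-1),(-1,-1))],np.float32)
    H=cv2.getPerspectiveTransform(src,np.array([[0,0],[400,0],[400,400],[0,400]],np.float32))
    o.append(cv2.warpPerspective(c["color"][:,:,::-1],H,(400,400),flags=cv2.INTER_CUBIC))
    W=cloud(c).reshape(-1,3);d=W-piv;u,v,w=d@ex,d@t,d@n-25
    for q,lo,hi in(("lug",100,140),("foot",6,17)):
        k=(abs(u)<(16 if q=="foot" else 20))&(abs(v)<75)&(w>lo)&(w<hi);print(nm,q,k.sum(),"v",np.percentile(v[k],[1,99]).round(1),"u",np.percentile(u[k],[2,98]).round(1),"wmax",w[k].max().round(1))
    x=(abs(u)<15)&(v>75)&(v<165)&(abs(w)<8);print("bed residual slope",np.polyfit(v[x],w[x],1).round(4))
    u0=pr(D).astype(int);b=c["color"][u0[1]-75:u0[1]+75,u0[0]-75:u0[0]+75,::-1];o.append(cv2.resize(b,(400,400)) )
im=np.vstack([np.hstack(o[:2]),np.hstack(o[2:])]);cv2.imwrite("pics/fin.png",cv2.resize(im,(600,600)))
E
```

```text
clock: 23.42
eef_pos: [480.6, 341.4, 242.1]
eef_rot: [3.14, -0.377, 1.83]
wrist_force: [3.6, 5.4, 3.0]
finger_gap: 13.9
finger_force: 25.0
tool tilt 0.3774 u 0.5 along-202 -2.2 up-59 -1.5 tilt from TCP pos 0.3735 r 207.9
scene lug 141 v [-12.   25.2] u [-13.2   4. ] wmax 130.5
scene foot 90 v [-42.4  55.6] u [-15.9  14.1] wmax 17.0
bed residual slope [-0.0042  1.2956]
side lug 96 v [-10.1  24. ] u [-11.3   6.3] wmax 129.9
side foot 135 v [-43.3  55.5] u [-15.9  15.1] wmax 16.9
bed residual slope [-0.0109  1.3198]
```

View pics/fin.png

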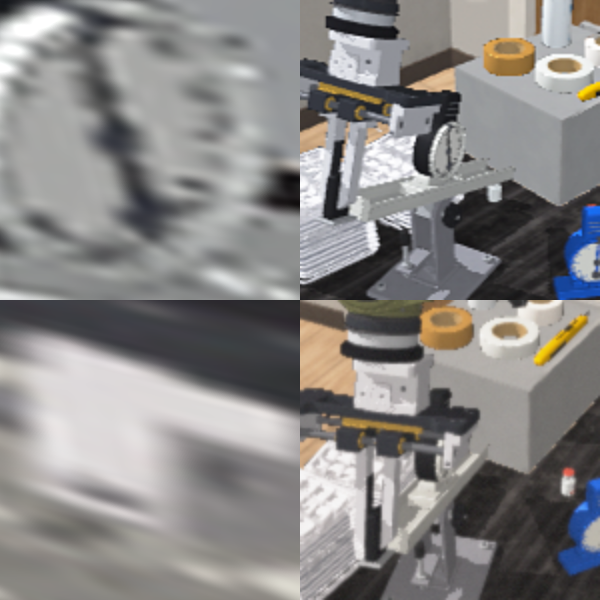

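The rectified scene dial shows the needle running from the hub at (110,137) up-left into the set mark at about (88,35), so the two merge. The gauge has not slid, the gripper is clear of it, and the measured tilt is about 0.375. I'm handing in.

```bash
python3 -c "
from cell import manip
s=manip.read_state();print(s['qd'].round(3),s['finger_force']);print(manip.sign_off())"
```

```text
[ 0.002  0.    -0.    -0.002  0.002 -0.001] 24.99983936548233
the job is handed in; nothing more can be done
None
```

The job is handed in: the gauge stands free on the chute bed over the pivot, and the arm holds the chute steady by its grip plate at about 0.375 rad with 25 N. By my reading the set mark is at about 0.37–0.39 rad and the pointer lies on it; the hand-in returned no verdict.

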